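# Wind the mosaic wheel on one division

## Task

Pull the yellow-headed parking pin out of the blue winder and put it in the green tray. Then wind the white mosaic wheel on by one division, clockwise, with the crank until the red line stands at the pointer, and let go: the crank freewheels unless it is kept pressed down on its sprung clutch, so press until it bites and turns the wheel, but never force the clutch with more than about 20 N. Do not turn or touch the wheel itself, and leave everything else on the table where it is.

Things in the scene. Friction and masses are not known exactly. Their poses are not given: they have to be found in the camera images.
- winder: blue gearbox, 150 (its x) by 170 (its y) by 70 tall, fixed; the mosaic wheel is centred 240 to its +y. Origin: on the table under the crank axis; z up. Its place and yaw differ each time. On its top, round the crank axis: a brass clutch disc (diameter 76), above it the crank's dark clutch plate and hub (diameter 32, shaft end 54 above the gearbox top)
- axis (a point): the crank axis (vertical) at the height of the gearbox top, 70 above the table. 36 turns of the worm make one of the wheel: one division (30 deg) takes 3 turns, plus any slip. Crank clockwise seen from above turns the wheel clockwise seen from above; the worm holds the wheel wherever it is left
- crank: the crank: arm 18 wide, 10 thick, reaching 67 from the axis, with an upright grip. Origin on the axis, at rest 70 above the table; x along the arm to the grip. It turns loosely and is sprung up (2 N to start it down, then 150 N/m). Pressed down it meets the clutch after 2 to 16 mm of idle travel (different each time, not measured: to be felt), then the force grows by 7 N per mm
- crank_grip (a point): centre of the crank's black upright grip: diameter 22, 46 tall, 55 from the crank axis, spinning freely on its own pin, so it can be held without turning the hand while it goes round. This point lies 26 above the grip's lower end (which is 1 above the arm) and 20 below its top; at rest 141 above the table
- clutch (a joint): how far the clutch spring is pressed in, m: 0 when the crank is up, 7000 N/m, so 0.002 is 14 N; 0.0029 is the 20 N limit. Below about 5 N the clutch slips, from about 10 N it drives the worm well (with some slip), best 10 to 15 N; turning the grip then takes 2 to 5 N along its path. Let go, the crank springs back up
- wheel: the white mosaic wheel, diameter 280, top face 66 above the table, carrying a concrete disc of diameter 196 with glass pebbles, to 92 above the table; twelve lines at its rim 30 deg apart, one of them red. Origin: on its axis, 14 below its rim's top face. Not to be touched
- red_line (a point): a point on the wheel's red line (36 by 6), 133 from the wheel's centre, 70 above the table; at the start it stands 25 to 36 deg (about one division) counter-clockwise from the pointer
- pointer (a point): the fixed black pointer's tip at the +y side of the gearbox, 133 from the wheel's centre, 70 above the table: red_line comes to lie at this point
- pin_hole (a point): mouth of the hole for the parking pin in the gearbox top, diameter 14, 20 deep, 58 from the crank axis towards the winder's -y
- pin: the parking pin: steel, diameter 12, 80 long, with a yellow round head of diameter 22 and 24 tall at its top; 60 g. Origin: centre of its foot; z along it to the head. At the start it stands loose in its hole, 60 of it above the gearbox top, in the way of the crank arm and grip, which start at least 90 deg away from it
- pin_head (a point): centre of the pin's yellow head, 68 above its foot
- tray: green open tray, fixed, 130 (its x) by 110 (its y) by 22 tall outside, walls and floor about 4; empty. Origin: centre of its underside
- bead_jar: bystander: amber glass jar with an orange lid, diameter 64, 95 tall
- glue: bystander: white glue bottle with a red cap, diameter 48, 140 tall
- cup: bystander: blue plastic cup, diameter 72, 80 tall
- trowel: bystander: garden trowel lying flat, pink handle, steel blade, 250 long (handle to its -x), 60 wide, 22 high
- brush: bystander: paint brush lying flat along its x
- paint_tin: bystander: tin, diameter 74, 70 tall
- pebble: bystander: blue glazed pebble, diameter 44, 17 high, near the pin tray
- bowl: bystander: white bowl, diameter 110, 45 tall
Mind the look-alikes: they are no part of the job. There is more than one size of the tray; the job needs the smaller.

How it is judged:
On the way, in this order (a step that is already met when the one before it is completed fails the run):
1. the parking pin is in the green tray, let go (x of pin_head in the frame of tray between -0.065 and 0.065 m and y of pin_head in the frame of tray between -0.055 and 0.055 m and x of pin in the frame of tray between -0.065 and 0.065 m and y of pin in the frame of tray between -0.055 and 0.055 m and z of pin in the frame of tray below 0.035 m and contact force between pin and tray above 0.1 N and contact force between the fingers and pin below 0.05 N), for 0.1 s.
2. the red line stands at the pointer (horizontal distance between red_line and pointer below 0.005 m), for 0.2 s.
At the end, for the whole second after the job is handed in: The red line is within 5 mm of the pointer and the wheel at rest; the pin lies or stands at rest on the tray's floor within its walls, let go; the crank has sprung up off the clutch (clutch pressed in less than 0.8 mm) (all of step 1 and horizontal distance between red_line and pointer below 0.005 m and value of joint clutch below 0.0008 m and angular speed of wheel below 0.02 rad/s and linear speed of pin below 0.02 m/s); the robot touches nothing.
It fails at once if the clutch is forced: pressed in more than 2.9 mm (20 N) (value of joint clutch above 0.0029 m).
It fails at once if the robot touches the mosaic wheel with more than 1 N (contact force between any of the fingers, the arm and wheel above 1 N).
It fails at once if a bystander is moved more than 30 mm (distance of any of bead_jar, glue, cup, trowel, brush, paint_tin, pebble, bowl from where it was at the start of the episode above 0.03 m).
It also fails if it takes over 67 s, if anything falls off the work surface, if the arm or the gripper's body presses on something with over 40 N, if the wrist force passes 120 N, or if a joint passes its speed limit or range.

## Robot

A 6-joint arm with a two-finger parallel gripper is mounted at the origin on the work surface. World frame = base frame: x ahead of the robot, y to its left, z up, the work surface at z = 0. Lengths are in m, angles in rad, forces in N, time in s.
With the tool pointing down it reaches from about 0.275 to 0.825 m from the base axis. Payload 4.9 kg.
Tool frame: the origin (TCP) lies at the very end of the fingers, on their centre line; the grasp point (between the pads) lies 19 mm behind it (manip.tcp_to_grasp is the distance from the TCP to the grasp point, in m); z points along the fingers, x is the direction in which the jaws open and shut, and the axes are right-handed (so a half turn about z gives the same grasp; the last joint's range is limited). The gripper opens to 85 mm and grips with 20 to 120 N. Pads are 22 mm wide; open, the fingers measure 114 mm over their backs; the gripper's body (76 mm by 85 mm) begins 54 mm behind the grasp point. The pads swing forward as they close: fully open they stand 13 mm farther back than shut.
Start: joints at [0.99, 0.326, -0.193, 1.052, 0, 1.437], TCP at [0.238, 0.496, 0.231] pointing down, gripper open.
Joint ranges: [-2.65, 2.65], [-0.97, 1.79], [-1.3, 1.35], [-1.93, 2.1], [-1.47, 1.37], [-3.14, 3.14]. Speed limits (rad/s): [2.57, 2.57, 3.14, 3.14, 3.14, 3.14].

## Interface

Orientations are given as a rotation vector (axis times angle).
In Python, from bench import manip gives the robot as it stands. Calls block until the motion is done:
- manip.goto(position, orientation): joint-space move of the TCP to a pose.
- manip.move_linear(position, vel=0.15, rotation=None): straight line of the TCP; rotation=None keeps the orientation; vel is the mean speed in m/s.
- manip.goto_joints(angles): joint-space move.
- manip.command_gripper(opening, strength=None): finger opening in m; strength is the grip in N (None keeps the last); returns when the fingers have stopped.
- manip.dwell(seconds).
- manip.inverse_kinematics(position, orientation): joint angles nearest the present ones, or None.
- manip.get_obs(): the state.
- manip.snapshot(name): name is "scene" or "top" or "wrist"; returns a dict with "image" (400x640x3 uint8, blue, green, red), "z_map" (400x640 float32, m along the optical axis (not along the pixel's ray), 0 where there is no reading), "fovy" (degrees; the focal length in pixels is half the picture's height over the tangent of half this angle, whatever the lens; pixels are square), "cx", "cy" (the principal point, pixels), "dist_coeffs" ([k1, k2, p1, p2, k3] as OpenCV has them; the pictures are not rectified), "R" (3x3) and "t" (3): a world point X has camera coordinates R X + t; the wrist camera has in their place "mount" (4x4, takes a point from camera to tool coordinates, whose origin is the TCP and whose axes are the tool frame's). Camera axes: x right, y down, z forward; pixel columns grow to the right and rows downward; lengths in m; the calibration is good to about 2 mm. A picture is of the moment at which its call begins: read the wrist's pose just before it.
A pose or a line that the arm cannot do raises manip.PlanningError and nothing moves.
- manip.job_done(): hands the job in, once; it reports no verdict.
Trained networks look in the newest picture that a camera, given by its name, has taken for a name from the list of things; names that differ only in an ending like _2 or _b are one class to them, and where a whole thing is asked for, a point or a joint stands for the part that bears it (a point fixed in the world has none). Each returns a list of dicts, best first, with "p" (0 to 1); they miss things now and then, are a little off and sometimes report something else, mostly with a low value. They report only what shows in the picture. A call takes as long as a camera call. They do not tell look-alikes from the thing itself.
- manip.boxes_of(camera, thing): "position" ([column, row] in pixels, amid what is visible of it).
- manip.pinpoint(camera, thing): "position" ([column, row] in pixels: a listed point, or the origin of a listed thing).
The state is a dict: "t": time; "joint_positions": joint angles; "joint_velocities": joint speeds; "effort": joint torques, N m; "eef_pos": TCP position; "eef_rot": TCP orientation; "ft_force": force on the tool from outside, world axes, zero at the start; "wrist_torque": the same for the moment, N m; "grip_width": finger opening in m.
Only numpy, scipy, OpenCV 4.12 (cv2) and the standard library are available. Lean on these libraries where they do the work, as an engineer would, in place of code of your own. Each camera call takes 0.05 s, during which the arm holds its last target. There are 200 camera calls.

## Working session

There is one attempt and no reset: what is moved stays moved. The work goes in short steps, each a Python script; the robot and the scene stay as the last script left them, time stands still between calls to the robot, and variables do not carry over. Pictures are saved under pics/ and viewed, about 8 in all and at most 12, crops included, and the job is handed in when it is done.

```bash
ls; mkdir -p pics
cat > h.py <<'E'
import numpy as np, cv2
from bench import manip
def K(s):
    f=200/np.tan(np.radians(s["fovy"])/2)
    return np.array([[f,0,s["cx"]],[0,f,s["cy"]],[0,0,1.]])
def ext(s,obs=None):
    if "R" in s: return np.array(s["R"]),np.array(s["t"])
    Rt=cv2.Rodrigues(np.array(obs["eef_rot"],float))[0]
    M=np.array(s["mount"]); Rc=Rt@M[:3,:3]; tc=Rt@M[:3,3]+obs["eef_pos"]
    return Rc.T,-Rc.T@tc
def ray(s,px,obs=None):
    R,t=ext(s,obs)
    u=cv2.undistortPoints(np.array([[px]],float),K(s),np.array(s["dist_coeffs"],float))[0,0]
    return -R.T@t, R.T@np.array([u[0],u[1],1.])
def at_z(s,px,z,obs=None):
    c,d=ray(s,px,obs); return c+d*(z-c[2])/d[2]
def by_depth(s,px,obs=None):
    c,d=ray(s,px,obs); x,y=int(round(px[0])),int(round(px[1]))
    w=s["z_map"][max(y-2,0):y+3,max(x-2,0):x+3]; w=w[w>0]
    return c+d*np.median(w) if len(w) else None
E
cat > a.py <<'E'
from h import *
ims=[]
for cam in ("scene","top"):
    s=manip.snapshot(cam); ims.append(s["image"]); cv2.imwrite(f"pics/{cam}0.png",s["image"])
    for th,z in (("pin_head",.118),("crank_grip",.141),("red_line",.07),("pointer",.07),("pin_hole",.07),("axis",.07),("wheel",.056),("tray",0),("winder",0)):
        for r in manip.pinpoint(cam,th)[:3]:
            if r["p"]>.2: print(cam,th,np.round(r["position"],1),round(r["p"],2),np.round(at_z(s,r["position"],z),4))
print(manip.get_obs()["t"])
E
python3 a.py
```

```text
pics
scene pin_head [301.2 234. ] 0.64 [ 0.5432 -0.1287  0.118 ]
scene crank_grip [324.8 215.5] 0.57 [ 0.5644 -0.0362  0.141 ]
scene red_line [347.2 202.7] 0.71 [0.5629 0.086  0.07  ]
scene pointer [320.9 202.6] 0.67 [0.4919 0.0251 0.07  ]
scene pin_hole [302.3 241.6] 0.7 [ 0.5465 -0.1312  0.07  ]
scene pin_hole [304.5 224.7] 0.32 [ 0.5084 -0.079   0.07  ]
scene axis [308.5 227.2] 0.95 [ 0.5254 -0.0772  0.07  ]
scene axis [394.8 265.4] 0.47 [0.8299 0.0023 0.07  ]
scene wheel [334.6 177.5] 0.94 [0.4515 0.1485 0.056 ]
scene tray [182.9 255.1] 0.93 [ 0.2388 -0.4238  0.    ]
scene tray [261.4 283.7] 0.73 [ 0.5232 -0.3139  0.    ]
scene winder [277.  345.2] 0.52 [ 0.7024 -0.42    0.    ]
top pin_head [447.3 149.7] 0.61 [ 0.6857 -0.3904  0.118 ]
top pin_head [361.2 196.8] 0.55 [ 0.5411 -0.127   0.118 ]
top crank_grip [329.7 188.3] 0.59 [ 0.5643 -0.0317  0.141 ]
top crank_grip [308.9 117.6] 0.21 [0.7768 0.0308 0.141 ]
top red_line [295.3 192.4] 0.82 [0.5576 0.0733 0.07  ]
top pointer [312.1 214. ] 0.94 [0.4907 0.0209 0.07  ]
top pin_hole [361.4 197.6] 0.55 [ 0.542  -0.1318  0.07  ]
top pin_hole [360.6 200.4] 0.23 [ 0.5333 -0.1293  0.07  ]
top axis [344.2 203.7] 0.79 [ 0.5229 -0.0784  0.07  ]
top wheel [269.3 228.9] 0.76 [0.4443 0.1543 0.056 ]
top tray [448.8 291.7] 0.8 [ 0.2433 -0.4204  0.    ]
top tray [417.1 209.2] 0.66 [ 0.5098 -0.3192  0.    ]
top tray [359.9 199.4] 0.64 [ 0.5411 -0.1331  0.    ]
top winder [344.5 206.8] 0.83 [ 0.5169 -0.0831  0.    ]
top winder [395.2 258.1] 0.6 [ 0.3517 -0.2468  0.    ]
1.0
```

View pics/top0.png

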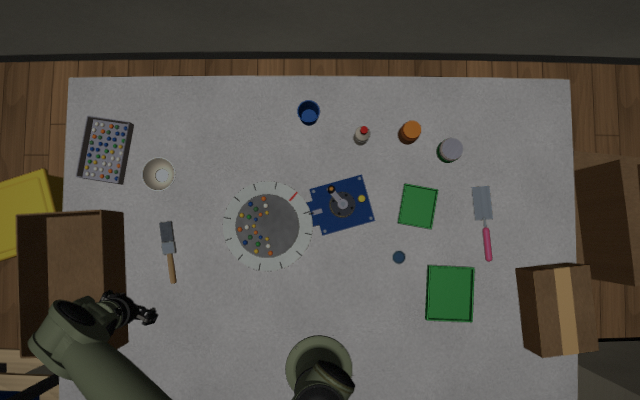

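View pics/scene0.png

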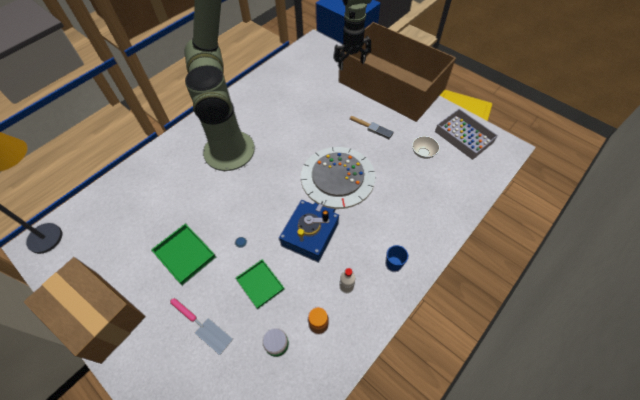

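Look-alikes, by top-camera pixel:
- **Trays:** the small green tray is at (418,206) and the larger one at (450,293). I choose the small one.
- **Yellow heads:** only one, the pin at (362,198). The network's other pin_head at (447,150) is the tin.
- **Crank:** the grip is at (332,189), and the winder is the blue box at (342,205).

Next I'll take close views from the wrist.

```bash
cat >> h.py <<'E'
def down(yaw):
    c,s=np.cos(yaw),np.sin(yaw)
    return np.array([[c,s,0],[s,-c,0],[0,0,-1.]])
def rv(R): return cv2.Rodrigues(np.array(R,float))[0].ravel()
E
cat > b.py <<'E'
from h import *
o=manip.get_obs(); print(np.round(o["eef_rot"],3),o["ft_force"])
yaw=np.arctan2(.076,.229)
for n,p in (("w",(0.48,-0.09,0.36)),("t",(0.47,-0.30,0.33))):
    for y in (yaw,yaw+np.pi):
        q=manip.inverse_kinematics(p,rv(down(y)))
        print(n,None if q is None else np.round(q,2))
    y=min((yaw,yaw+np.pi),key=lambda y:abs((manip.inverse_kinematics(p,rv(down(y))) or [9]*6)[5]) if not isinstance(manip.inverse_kinematics(p,rv(down(y))),np.ndarray) else abs(manip.inverse_kinematics(p,rv(down(y)))[5]))
    manip.goto(p,rv(down(y)))
    o=manip.get_obs(); s=manip.snapshot("wrist"); cv2.imwrite(f"pics/wr_{n}.png",s["image"])
    for th,z in (("pin_head",.118),("crank_grip",.141),("red_line",.07),("pointer",.07),("pin_hole",.07),("axis",.07),("wheel",.056),("tray",0),("winder",0)):
        for r in manip.pinpoint("wrist",th)[:2]:
            if r["p"]>.3: print(th,np.round(r["position"],1),round(r["p"],2),np.round(at_z(s,r["position"],z,o),4),np.round(by_depth(s,r["position"],o),4))
    # green mask
    hsv=cv2.cvtColor(s["image"],cv2.COLOR_BGR2HSV); m=cv2.inRange(hsv,(45,90,40),(80,255,255))
    for c in cv2.findContours(m,cv2.RETR_EXTERNAL,cv2.CHAIN_APPROX_NONE)[0]:
        if cv2.contourArea(c)>2000:
            P=np.array([at_z(s,p,.022,o)[:2] for p in c[::3,0].astype(float)],np.float32)
            print("green",cv2.minAreaRect(P*1000),c.reshape(-1,2).min(0),c.reshape(-1,2).max(0))
print(manip.get_obs()["t"])
E
python3 b.py
```

```text
[-2.658 -1.674 -0.   ] [-0.15770363 -0.64702414  0.54975737]
w [-0.34  0.16 -0.09  1.33  0.    0.91]
w [-0.34  0.16 -0.09  1.33  0.   -2.23]
pin_head [344.4 152. ] 0.71 [ 0.5048 -0.0588  0.118 ] [ 0.5076 -0.061   0.0951]
pin_head [416.7 290.3] 0.66 [ 0.6849 -0.2249  0.118 ] [ 0.5205 -0.0788  0.3954]
crank_grip [394.7 154.1] 0.84 [ 0.5632 -0.0389  0.141 ] [ 0.5571 -0.0379  0.1615]
crank_grip [348.4 157.1] 0.61 [ 0.5089 -0.061   0.141 ] [ 0.5124 -0.0637  0.1166]
red_line [407.   70.6] 0.79 [0.5556 0.072  0.07  ] [0.5562 0.0726 0.0671]
pointer [355.5  84. ] 0.9 [0.4931 0.0322 0.07  ] [0.4934 0.0325 0.0672]
pointer [367.9 331.2] 0.45 [ 0.6637 -0.3586  0.07  ] [ 0.4902 -0.0765  0.433 ]
pin_hole [343.3 194.4] 0.9 [ 0.5317 -0.1264  0.07  ] [ 0.5314 -0.126   0.0716]
axis [346.7 156.9] 0.57 [ 0.5166 -0.0692  0.07  ] [ 0.5102 -0.0642  0.116 ]
tray [301.9 269.8] 0.84 [ 0.5186 -0.3155  0.    ] [ 0.5181 -0.3127  0.0047]
tray [150.5 276. ] 0.78 [ 0.2331 -0.4271  0.    ] [ 0.2358 -0.4222  0.0061]
winder [346.3 151.2] 0.96 [ 0.5222 -0.0676  0.    ] [ 0.5098 -0.059   0.0953]
green ((519.37841796875, 
[... 500 characters left out ...]
 [ 0.5334 -0.1278  0.07  ] [ 0.5319 -0.1296  0.0772]
axis [414.4   4. ] 0.66 [ 0.5178 -0.07    0.07  ] [ 0.5118 -0.0839  0.1046]
wheel [402.8  18.6] 0.54 [ 0.5126 -0.0848  0.056 ] [ 0.5063 -0.0989  0.0958]
tray [168.6 183.8] 0.91 [ 0.2388 -0.4222  0.    ] [ 0.2415 -0.4197  0.0062]
tray [345.9 175. ] 0.65 [ 0.5215 -0.3125  0.    ] [ 0.5208 -0.3118  0.0043]
winder [401.6  22.8] 0.87 [ 0.5219 -0.0708  0.    ] [ 0.5068 -0.1032  0.0952]
green ((519.2898559570312, -319.054931640625), (109.24285888671875, 129.38815307617188), 79.72782135009766) [295 132] [395 226]
green ((240.2259979248047, -419.14166259765625), (156.43014526367188, 180.85142517089844), 87.04721069335938) [102 124] [229 243]
5.1667
```

```bash
python3 -c "
import cv2,numpy as np
a=cv2.imread('pics/wr_w.png')[30:250,240:480]; b=cv2.imread('pics/wr_t.png')[:240,280:480]
a=cv2.resize(a,None,fx=1.9,fy=1.9,interpolation=2); b=cv2.resize(b,(340,418))
cv2.imwrite('pics/c1.png',np.hstack([a,b]))"
```

```text
(no output)
```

View pics/c1.png

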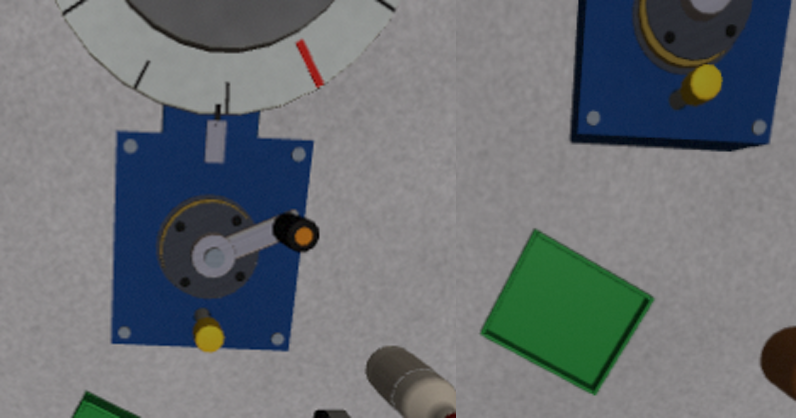

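The crop confirms the choices. The shaft end is at (214,256), the pin's yellow head at (209,335) and the orange-topped grip at (303,236). The small tray in the right panel measures 130 x 110. The red line at (310,63) is one division right of the pointer. Next I'll take a straight-down view for precise pin and axis positions.

```bash
cat > c.py <<'E'
from h import *
yaw=np.arctan2(.076,.229); R=down(yaw)
s=manip.snapshot("wrist"); M=np.array(s["mount"]); print(np.round(M,3))
# camera aimed: place optical axis through target at z=.12
tgt=np.array([.53,-.095,.12]); d=R@M[:3,2]; off=R@M[:3,3]
z=0.34; cz=z+off[2]; cam=tgt+d*((cz-.12)/d[2]); p=cam-off
manip.goto(p,rv(R)); manip.dwell(.3)
o=manip.get_obs(); s=manip.snapshot("wrist"); im=s["image"]; cv2.imwrite("pics/wr2.png",im)
np.savez("wr2.npz",rot=o["eef_rot"],pos=o["eef_pos"],z=s["z_map"])
hsv=cv2.cvtColor(im,cv2.COLOR_BGR2HSV)
# yellow head and grip by depth slices
us=[(u,v) for v in range(0,400,1) for u in range(0,640,1) if s["z_map"][v,u]>0]
c,_=ray(s,(320,200),o); uv=np.array(us,float)
n=cv2.undistortPoints(uv[:,None],K(s),np.array(s["dist_coeffs"],float))[:,0]
Rc,t=ext(s,o); zz=s["z_map"][uv[:,1].astype(int),uv[:,0].astype(int)]
P=(np.c_[n,np.ones(len(n))]*zz[:,None]-t)@Rc
near=np.hypot(P[:,0]-.525,P[:,1]+.08)<.09
def rep(name,m):
    q=P[m]; 
    if len(q): print(name,len(q),np.round(q.mean(0),4),"ext",np.round(np.ptp(q,axis=0),3), "mid",np.round((q.max(0)+q.min(0))/2,4), "circ",np.round(cv2.minEnclosingCircle(q[:,:2].astype(np.float32))[0],4))
col=hsv[uv[:,1].astype(int),uv[:,0].astype(int)]
yel=(col[:,0]>20)&(col[:,0]<35)&(col[:,1]>150)
rep("pin top",near&yel&(P[:,2]>.122))
rep("grip top",near&(P[:,2]>.152))
rep("hub top",near&~yel&(P[:,2]>.118)&(P[:,2]<.130)&(np.hypot(P[:,0]-.523,P[:,1]+.077)<.025))
rep("gearbox",near&(P[:,2]>.064)&(P[:,2]<.076))
print(manip.get_obs()["t"],p)
E
python3 c.py
```

```text
[[ 1.    -0.    -0.    -0.001]
 [ 0.     0.959  0.284 -0.071]
 [ 0.    -0.284  0.959 -0.143]
 [ 0.     0.     0.     1.   ]]
pin top 304 [ 0.5317 -0.1014  0.2184] ext [0.128 0.112 0.317] mid [ 0.5159 -0.0811  0.2806] circ [ 0.5208 -0.0697]
grip top 48815 [ 0.5161 -0.0529  0.4159] ext [0.148 0.07  0.291] mid [ 0.5176 -0.06    0.2977] circ [ 0.5167 -0.0569]
hub top 114 [ 0.5201 -0.0711  0.1236] ext [0.027 0.022 0.009] mid [ 0.5199 -0.0723  0.1224] circ [ 0.5206 -0.0706]
gearbox 7222 [ 0.5177 -0.0733  0.0706] ext [0.17  0.175 0.01 ] mid [ 0.5239 -0.0778  0.0711] circ [ 0.5249 -0.08  ]
6.5333 [ 0.51957705 -0.06021226  0.34      ]
```

```bash
sed -i 's/near=np.hypot(P\[:,0\]-.525,P\[:,1\]+.08)<.09/near=(np.hypot(P[:,0]-.525,P[:,1]+.08)<.09)\&(P[:,2]<.18)/; s/^manip.goto.*$/pass/' c.py
sed -i 's/<.18)$/<.18)\nrep("deep near pin",near\&(np.hypot(P[:,0]-.541,P[:,1]+.131)<.02)\&(P[:,2]>.122))/' c.py
sed -i '/^rep("deep/d' c.py; echo 'rep("pin2",near&(np.hypot(P[:,0]-.541,P[:,1]+.131)<.022)&(P[:,2]>.122))' >> c.py; python3 c.py
```

```text
[[ 1.    -0.    -0.    -0.001]
 [ 0.     0.959  0.284 -0.071]
 [ 0.    -0.284  0.959 -0.143]
 [ 0.     0.     0.     1.   ]]
pin top 202 [ 0.5359 -0.1246  0.1299] ext [0.026 0.105 0.027] mid [ 0.5392 -0.0846  0.1358] circ [ 0.5437 -0.0844]
grip top 290 [ 0.5608 -0.0352  0.1609] ext [0.021 0.021 0.011] mid [ 0.5618 -0.0356  0.1579] circ [ 0.5618 -0.0358]
hub top 100 [ 0.5201 -0.0712  0.1239] ext [0.02  0.02  0.008] mid [ 0.5232 -0.0688  0.1221] circ [ 0.5226 -0.0691]
gearbox 7196 [ 0.5176 -0.0732  0.0706] ext [0.17  0.176 0.012] mid [ 0.5239 -0.0782  0.0702] circ [ 0.525 -0.08 ]
6.6333 [ 0.51957433 -0.06021101  0.34      ]
pin2 214 [ 0.5356 -0.1259  0.1297] ext [0.021 0.021 0.01 ] mid [ 0.5361 -0.1269  0.1271] circ [ 0.5362 -0.1271]
```

View pics/wr2.png

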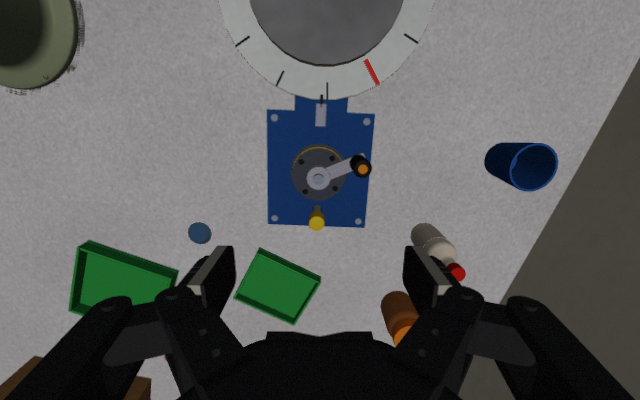

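Straight down, the shaft end is at (319,178), the pin head at (316,222), the grip top at (361,168), and the tray is clear at (280,285). I'll grasp the pin now.

```bash
cat > d.py <<'E'
from h import *
yaw=np.radians(16.5); R=down(yaw); pin=np.array([.5375,-.1272])
f=np.array([np.cos(np.radians(-10.3)),np.sin(np.radians(-10.3)),0]); tray=np.array([.519,-.318,0])
for ph in (65,60,55,50,45,35):
    for sg in (1,-1):
        a=np.radians(ph); tz=np.sin(a)*f+np.array([0,0,-np.cos(a)])
        x=sg*np.cross(f,[0,0,1.]); x/=np.linalg.norm(x); y=np.cross(tz,x); Rt=np.c_[x,y,tz]
        foot=tray+f*.030+np.array([0,0,.004+.006*np.sin(a)+.003]); head=foot-.068*tz
        tcp=head+.019*tz
        qs=[manip.inverse_kinematics(p,rv(Rt)) for p in (tcp,tcp+[0,0,.1],tcp-.06*tz)]
        print(ph,sg,np.round(tcp,3),[None if q is None else np.round(q,2) for q in qs][:2])
manip.command_gripper(.06,40)
manip.goto([*pin,.18],rv(R))
manip.move_linear([*pin,.098],vel=.08)
o=manip.get_obs(); print(np.round(o["ft_force"],2))
manip.command_gripper(0,40); o=manip.get_obs(); print(o["grip_width"],np.round(o["ft_force"],2))
manip.move_linear([*pin,.20],vel=.1)
o=manip.get_obs(); print(o["grip_width"],np.round(o["ft_force"],2),o["t"])
s=manip.snapshot("top"); cv2.imwrite("pics/top1.png",s["image"])
s=manip.snapshot("wrist"); cv2.imwrite("pics/wr3.png",s["image"])
E
python3 d.py
```

```text
65 1 [ 0.505 -0.315  0.033] [array([-1.06,  0.96, -1.22, -1.55,  0.77,  2.67]), array([-1.06,  0.58, -1.24, -1.18,  0.77,  2.67])]
65 -1 [ 0.505 -0.315  0.033] [array([-1.06,  0.96, -1.22, -1.55,  0.77, -0.47]), array([-1.06,  0.58, -1.24, -1.18,  0.77, -0.47])]
60 1 [ 0.507 -0.316  0.037] [array([-1.03,  0.81, -1.19, -1.29,  0.71,  2.63]), array([-1.03,  0.44, -1.18, -0.91,  0.71,  2.63])]
60 -1 [ 0.507 -0.316  0.037] [array([-1.03,  0.81, -1.19, -1.29,  0.71, -0.52]), array([-1.03,  0.44, -1.18, -0.91,  0.71, -0.52])]
55 1 [ 0.509 -0.316  0.04 ] [array([-0.99,  0.68, -1.15, -1.04,  0.64,  2.6 ]), array([-0.99,  0.35, -1.11, -0.66,  0.64,  2.6 ])]
55 -1 [ 0.509 -0.316  0.04 ] [array([-0.99,  0.68, -1.15, -1.04,  0.64, -0.55]), array([-0.99,  0.35, -1.11, -0.66,  0.64, -0.55])]
50 1 [ 0.512 -0.317  0.043] [array([-0.96,  0.58, -1.09, -0.81,  0.57,  2.58]), array([-0.96,  0.28, -1.03, -0.45,  0.57,  2.58])]
50 -1 [ 0.512 -0.317  0.043] [array([-0.96,  0.58, -1.09, -0.81,  0.57, -0.57]), array([-0.96,  0.28, -1.03, -0.45,  0.57, -0.57])]
45 1 [ 0.514 -0.317  0.046] [array([-0.92,  0.51, -1.02, -0.6 ,  0.5 ,  2.57]), array([-0.92,  0.25, -0.95, -0.26,  0.5 ,  2.57])]
45 -1 [ 0.514 -0.317  0.046] [array([-0.92,  0.51, -1.02, -0.6 ,  0.5 , -0.58]), array([-0.92,  0.25, -0.95, -0.26,  0.5 , -0.58])]
35 1 [ 0.521 -0.318  0.051] [array([-0.85,  0.44, -0.87, -0.24,  0.36,  2.56]), array([-0.85,  0.23, -0.78,  0.06,  0.36,  2.56])]
35 -1 [ 0.521 -0.318  0.051] [array([-0.85,  0.44, -0.87, -0.24,  0.36, -0.58]), array([-0.85,  0.23, -0.78,  0.06,  0.36, -0.58])]
[ 0.07 -0.27 -1.05]
0.020762901908536687 [-0.77  0.25  3.28]
0.020668170487404842 [ 0.5   0.28 -0.61] 10.5167
```

View pics/wr3.png

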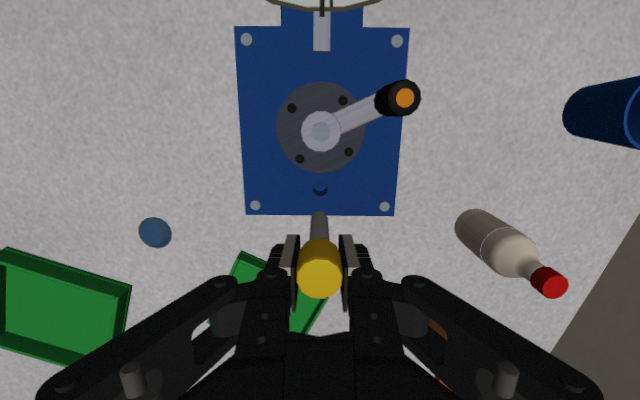

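The pin is held: its head is between the pads at (320,270), and the hole at (320,189) is empty. Next is the tray.

```bash
cat > e.py <<'E'
from h import *
yaw=np.radians(16.5)
o=manip.get_obs(); s=manip.snapshot("wrist")
print("hub",at_z(s,(321,131),.124,o),"hole",at_z(s,(320,189.5),.07,o),"griptop",at_z(s,(404.5,97.5),.161,o))
f=np.array([np.cos(np.radians(-10.3)),np.sin(np.radians(-10.3)),0]); tray=np.array([.519,-.318,0])
a=np.radians(50); tz=np.sin(a)*f+np.array([0,0,-np.cos(a)])
x=-np.cross(f,[0,0,1.]); y=np.cross(tz,x); Rt=np.c_[x,y,tz]
foot=tray+f*.030+np.array([0,0,.004+.006*np.sin(a)+.003]); tcp=foot-.049*tz
manip.goto(tcp+[0,0,.12],rv(Rt)); 
o=manip.get_obs(); print(o["grip_width"],np.round(o["ft_force"],2))
manip.move_linear(tcp+[0,0,.02],vel=.12)
for dz in np.arange(.018,-.0061,-.002):
    manip.move_linear(tcp+[0,0,dz],vel=.05); o2=manip.get_obs()
    if o2["ft_force"][2]-o["ft_force"][2]>2: break
print("dz",dz,np.round(o2["ft_force"],2))
manip.command_gripper(.05); manip.dwell(.2)
p=np.array(manip.get_obs()["eef_pos"])
manip.move_linear(p-.07*tz+[0,0,.02],vel=.12)
manip.goto([.45,-.22,.36],rv(down(yaw)))
manip.dwell(.2)
o=manip.get_obs(); s=manip.snapshot("wrist"); cv2.imwrite("pics/wr4.png",s["image"])
s2=manip.snapshot("top"); print(np.round(o["ft_force"],2),o["t"])
for c,ss in (("wrist",s),("top",s2)):
    for th,z in (("pin_head",.015),("pin",.01)):
        for r in manip.pinpoint(c,th)[:2]:
            q=at_z(ss,r["position"],z,o)-tray; print(c,th,round(r["p"],2),"tray xy",np.round([q@f,q@np.cross([0,0,1],f)],3))
E
python3 e.py; python3 -c "
import cv2;cv2.imwrite('pics/c4.png',cv2.resize(cv2.imread('pics/wr4.png')[100:350,200:500],None,fx=2,fy=2))"
```

```text
hub [ 0.52091624 -0.07095402  0.124     ] hole [ 0.53721836 -0.12802836  0.07      ] griptop [ 0.56261892 -0.03571366  0.161     ]
0.020965121269637847 [ 0.35  0.57 -0.71]
dz -0.005999999999999981 [-1.57  1.84  4.4 ]
[0.38 0.29 0.79] 19.55
wrist pin_head 0.9 tray xy [-0.039 -0.002]
wrist pin 0.55 tray xy [ 0.02  -0.002]
top pin_head 0.56 tray xy [-0.04   0.235]
top pin_head 0.47 tray xy [-0.032  0.013]
top pin 0.43 tray xy [0.029 0.004]
top pin 0.36 tray xy [0.19  0.227]
```

View pics/c4.png

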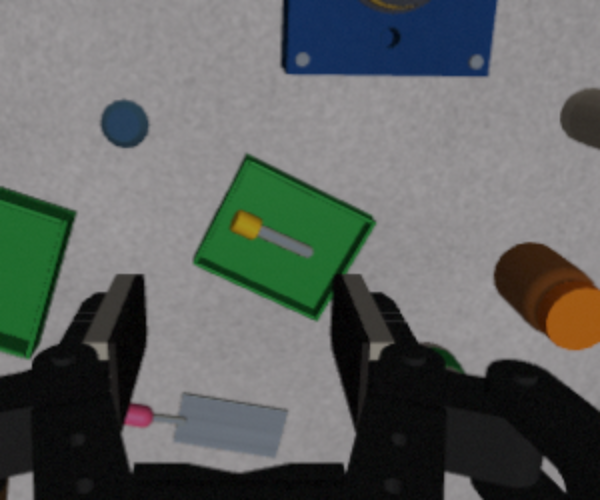

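The pin lies on the tray floor: head at (246,225), foot at (312,250), well within the walls. The wheel is next: grip the crank and make a short free turn to feel the axis.

```bash
cat > g.py <<'E'
from h import *
A=np.array([.5207,-.0710]); G=np.array([.5625,-.0357]); R=down(np.radians(-50)); Z=.126
manip.command_gripper(.048,60)
manip.goto([*G,.22],rv(R)); manip.move_linear([*G,Z],vel=.1)
o=manip.get_obs(); print(np.round(o["ft_force"],2),o["t"])
manip.command_gripper(0,60); o=manip.get_obs(); print(o["grip_width"],np.round(o["ft_force"],2),o["t"])
th0=np.arctan2(*(G-A)[::-1]); r=.055; print("th0",np.degrees(th0))
for k in range(0,7):
    th=th0-np.radians(20)*k; u=np.array([np.cos(th),np.sin(th)])
    manip.move_linear([*(A+r*u),Z],vel=.1); o=manip.get_obs(); F=np.array(o["ft_force"])
    print(k,"Fr %.2f Ft %.2f Fz %.2f"%(F[:2]@u,F[:2]@[-u[1],u[0]],F[2]),np.round(np.array(o["eef_pos"])-[*(A+r*u),Z],4),round(o["t"],2))
E
python3 g.py
```

```text
[-0.04  0.13  0.55] 22.5583
0.020360491201036085 [-0.4  -0.55  2.56] 22.9167
th0 40.181011968689106
0 Fr 0.93 Ft -0.23 Fz 1.90 [ 0.0003 -0.0001  0.0002] 23.17
1 Fr 0.92 Ft 0.44 Fz 2.65 [ 0.0005 -0.0008 -0.0001] 23.51
2 Fr 0.65 Ft -0.54 Fz 1.98 [ 0.0002 -0.0006 -0.    ] 23.85
3 Fr 1.73 Ft 0.38 Fz 2.39 [ 0.     -0.0004  0.0001] 24.19
4 Fr 1.66 Ft 0.12 Fz 1.42 [-0.0001 -0.0004  0.0001] 24.53
5 Fr 2.96 Ft -0.66 Fz 2.82 [-0.0004 -0.0004  0.0001] 24.88
6 Fr 3.49 Ft 0.24 Fz 1.57 [-0.0002 -0.0001  0.    ] 25.22
```

Radial forces stay small, so the axis estimate is good. Now I'll press down by feel.

```bash
cat > p.py <<'E'
from h import *
def fz(n=4):
    v=[]
    for _ in range(n): manip.dwell(.02); v.append(manip.get_obs()["ft_force"][2])
    return np.mean(v)
o=manip.get_obs(); xy=list(o["eef_pos"][:2]); z=.126; L=[(0,fz())]
while z>.126-.0205:
    st=.001 if L[-1][1]<6.0 else .0003
    z-=st; manip.move_linear([*xy,z],vel=.03); L.append((round((.126-z)*1000,2),round(fz(),2)))
    f=[a[1] for a in L]; 
    if f[-1]>14.5: break
print(L); o=manip.get_obs(); print(z,o["eef_pos"],o["grip_width"],o["t"])
E
python3 p.py
```

```text
[(0, np.float64(2.780603141000304)), (1.0, np.float64(2.61)), (2.0, np.float64(2.77)), (3.0, np.float64(2.61)), (4.0, np.float64(2.94)), (5.0, np.float64(3.23)), (6.0, np.float64(3.43)), (7.0, np.float64(4.52)), (8.0, np.float64(7.16)), (8.3, np.float64(8.26)), (8.6, np.float64(9.13)), (8.9, np.float64(9.67)), (9.2, np.float64(10.67)), (9.5, np.float64(11.49)), (9.8, np.float64(12.11)), (10.1, np.float64(12.9)), (10.4, np.float64(14.13)), (10.7, np.float64(14.41)), (11.0, np.float64(15.19))]
0.11500000000000005 [ 0.53110063 -0.12558516  0.11675741] 0.020395189513204588 30.9833
```

```bash
cat > w.py <<'E'
from h import *
import sys, json
A=np.array([.5207,-.0710]); r=.055; yaw=np.radians(16.0)
C=A+.240*np.array([-np.sin(yaw),np.cos(yaw)]); PA=yaw-np.pi/2
def red(cam):
    o=manip.get_obs(); s=manip.snapshot(cam); hsv=cv2.cvtColor(s["image"],cv2.COLOR_BGR2HSV)
    m=cv2.inRange(hsv,(0,130,60),(8,255,255))|cv2.inRange(hsv,(172,130,60),(180,255,255))
    out=[]
    n,_,st,ce=cv2.connectedComponentsWithStats(m)
    for i in range(1,n):
        if st[i,4]<4: continue
        d=at_z(s,ce[i],.067,o)[:2]-C; R=np.hypot(*d)
        if .10<R<.16: out.append((st[i,4],round(np.degrees(np.arctan2(d[1],d[0])-PA),2),round(R,3)))
    return s,max(out) if out else None
def seg(th,z,vel=.15):
    u=np.array([np.cos(th),np.sin(th)]); manip.move_linear([*(A+r*u),z],vel=vel)
    o=manip.get_obs(); F=np.array(o["ft_force"]); return o,F[:2]@u,F[:2]@[-u[1],u[0]],F[2]
def wind(turns,z,step=24,target=15.2,log=7):
    o=manip.get_obs(); d=np.array(o["eef_pos"])[:2]-A; th=np.arctan2(d[1],d[0]); n=int(round(turns*360/step))
    for k in range(1,n+1):
        o,fr,ft,fz=seg(th-np.radians(step)*k,z)
        if fz>19 : z+=.0015
        else: z+=np.clip((fz-target)/6,-.4,.4)*1e-3
        if k%log==0 or k==n or k<3: print(k,"r%.1f t%.1f z%.1f cmdz %.4f"%(fr,ft,fz,z),"ez %.4f"%o["eef_pos"][2],[red(c)[1] for c in ("top","scene","wrist")],round(o["t"],1),flush=True)
    return z
E
cat > w1.py <<'E'
from w import *
print([red(c)[1] for c in ("top","scene","wrist")])
z=wind(15*24/360,.1150); print(z)
E
python3 w1.py
```

```text
[(np.int32(13), np.float64(33.29), np.float64(0.121)), (np.int32(4), np.float64(33.57), np.float64(0.125)), None]
1 r4.5 t-1.8 z14.4 cmdz 0.1149 ez 0.1168 [(np.int32(13), np.float64(32.74), np.float64(0.121)), None, None] 31.4
2 r5.6 t-1.3 z16.8 cmdz 0.1151 ez 0.1165 [(np.int32(13), np.float64(31.89), np.float64(0.12)), None, None] 31.9
7 r1.4 t-1.6 z13.9 cmdz 0.1153 ez 0.1169 [(np.int32(15), np.float64(28.58), np.float64(0.121)), None, (np.int32(536), np.float64(28.51), np.float64(0.122))] 33.5
14 r-0.2 t-1.2 z15.9 cmdz 0.1148 ez 0.1167 [(np.int32(13), np.float64(24.0), np.float64(0.121)), None, (np.int32(525), np.float64(23.97), np.float64(0.122))] 35.8
15 r2.2 t-2.0 z15.2 cmdz 0.1148 ez 0.1168 [(np.int32(13), np.float64(23.29), np.float64(0.122)), (np.int32(5), np.float64(23.74), np.float64(0.122)), (np.int32(606), np.float64(23.31), np.float64(0.122))] 36.2
0.11476325915617723
```

The clutch drives about 10° per turn with almost no slip, and the top and wrist cameras agree. I'll continue to just short of the pointer.

```bash
cat > w2.py <<'E'
from w import *
z=wind(32*24/360,.1148,log=16); print(z)
s,_=red("wrist"); o=manip.get_obs(); cv2.imwrite("pics/wr5.png",s["image"])
a=[]
for r in manip.pinpoint("wrist","pointer")[:2]:
    d=at_z(s,r["position"],.07,o)[:2]-C; print(r["position"],r["p"],np.degrees(np.arctan2(d[1],d[0])-PA),np.hypot(*d))
for r in manip.pinpoint("wrist","red_line")[:2]:
    d=at_z(s,r["position"],.07,o)[:2]-C; print("red",r["position"],r["p"],np.degrees(np.arctan2(d[1],d[0])-PA),np.hypot(*d))
P=manip.pinpoint("wrist","pointer")
x,y=(int(v) for v in P[0]["position"]) if P else (320,200)
x0=min(max(x-80,0),480); y0=min(max(y-60,0),280)
cv2.imwrite("pics/c5.png",cv2.resize(s["image"][y0:y0+120,x0:x0+160],None,fx=4,fy=4)); print(x0,y0)
E
python3 w2.py
```

```text
1 r4.9 t-1.1 z15.1 cmdz 0.1148 ez 0.1167 [(np.int32(15), np.float64(22.78), np.float64(0.121)), None, (np.int32(234), np.float64(21.72), np.float64(0.122))] 36.7
2 r5.0 t-1.5 z17.7 cmdz 0.1152 ez 0.1165 [(np.int32(14), np.float64(22.07), np.float64(0.122)), None, None] 37.1
16 r4.5 t-1.0 z16.3 cmdz 0.1148 ez 0.1166 [(np.int32(12), np.float64(12.95), np.float64(0.122)), None, (np.int32(588), np.float64(12.85), np.float64(0.122))] 41.5
32 r6.2 t-1.4 z17.3 cmdz 0.1151 ez 0.1165 [(np.int32(14), np.float64(2.28), np.float64(0.122)), None, (np.int32(563), np.float64(2.38), np.float64(0.122))] 46.4
0.11509774772079767
[138.9, 71.8] 0.91 -0.454222708972622 0.13403751625823196
red [138.7, 60.9] 0.7 2.158212155681418 0.13241854575761672
58 11
```

View pics/c5.png

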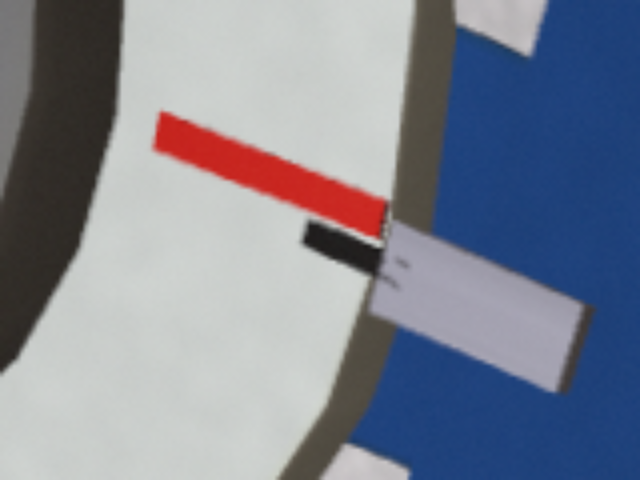

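The red line is still about 6 mm (2.6°) short of the black pointer at (340,250) in the crop. I'll turn about 96° more, ease up, let go and check.

```bash
cat > w3.py <<'E'
from w import *
z=wind(4*24/360,.1151,log=4)
o=manip.get_obs(); s,rr=red("wrist"); 
for th in ("pointer","red_line"):
    for r in manip.pinpoint("wrist",th)[:1]:
        d=at_z(s,r["position"],.07,o)[:2]-C; print(th,r["position"],r["p"],np.degrees(np.arctan2(d[1],d[0])-PA),np.hypot(*d))
p=np.array(o["eef_pos"]); manip.move_linear([p[0],p[1],.1255],vel=.05)
o=manip.get_obs(); print("up",np.round(o["ft_force"],2),rr,o["t"])
s,rr=red("wrist"); P=manip.pinpoint("wrist","pointer"); print(rr)
x,y=(int(v) for v in P[0]["position"]) if P else (139,72)
x0=min(max(x-80,0),480); y0=min(max(y-60,0),280)
cv2.imwrite("pics/c6.png",cv2.resize(s["image"][y0:y0+120,x0:x0+160],None,fx=4,fy=4)); print(manip.get_obs()["t"])
E
python3 w3.py
```

```text
1 r5.0 t-1.7 z18.1 cmdz 0.1155 ez 0.1164 [(np.int32(12), np.float64(1.73), np.float64(0.121)), None, (np.int32(565), np.float64(1.73), np.float64(0.121))] 47.1
2 r5.3 t-0.9 z15.7 cmdz 0.1156 ez 0.1166 [(np.int32(12), np.float64(1.03), np.float64(0.121)), None, (np.int32(502), np.float64(1.15), np.float64(0.121))] 47.5
4 r2.3 t-1.6 z14.2 cmdz 0.1154 ez 0.1168 [(np.int32(12), np.float64(-0.34), np.float64(0.119)), None, (np.int32(394), np.float64(-0.24), np.float64(0.119))] 48.3
pointer [255.6, 150.0] 0.86 -0.5485877679890759 0.13498848226861535
red_line [252.7, 147.0] 0.79 -0.09716611719263525 0.13253433044695437
up [ 1.72 -1.68  2.84] (np.int32(395), np.float64(-0.21), np.float64(0.119)) 48.9333
(np.int32(363), np.float64(-0.23), np.float64(0.119))
49.0333
```

View pics/c6.png

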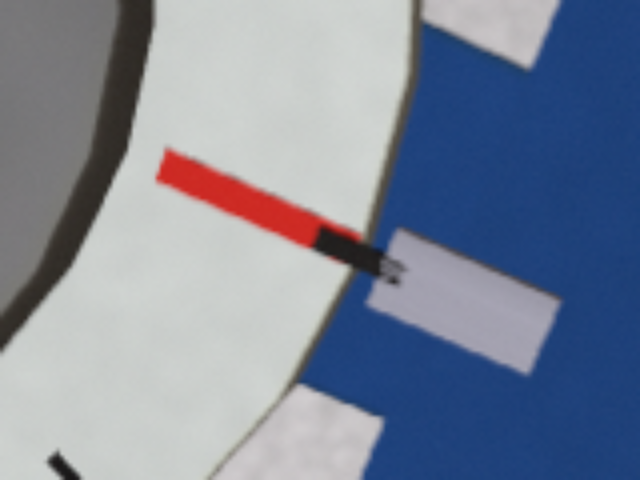

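The red line now runs into the black pointer at (345,250), about 1 mm off. I'll let go, lift clear, check and hand in.

```bash
cat > z.py <<'E'
from w import *
manip.command_gripper(.046); p=np.array(manip.get_obs()["eef_pos"])
manip.move_linear([p[0],p[1],.24],vel=.12)
manip.goto([.50,-.10,.36],rv(down(np.radians(16)))); manip.dwell(.3)
o=manip.get_obs(); s,rr=red("wrist"); print(rr,np.round(o["ft_force"],2),o["t"])
f=np.array([np.cos(np.radians(-10.3)),np.sin(np.radians(-10.3)),0]); tray=np.array([.519,-.318,0])
for th,z in (("pointer",.07),("red_line",.07),("crank_grip",.141),("pin_head",.015)):
    for r in manip.pinpoint("wrist",th)[:1]:
        q=at_z(s,r["position"],z,o); print(th,round(r["p"],2),np.round(q,4),by_depth(s,r["position"],o)[2], "tray",np.round([(q-tray)@f,(q-tray)@np.cross([0,0,1],f)],3))
cv2.imwrite("pics/wr7.png",s["image"])
E
python3 z.py
```

```text
(np.int32(84), np.float64(-0.3), np.float64(0.119)) [1.38 0.18 0.59] 51.975
pointer 0.97 [0.4932 0.0276 0.07  ] 0.07287078901238137 tray [-0.087  0.335]
red_line 0.57 [0.4891 0.0272 0.07  ] 0.06791458900090253 tray [-0.091  0.334]
crank_grip 0.78 [ 0.4834 -0.0346  0.141 ] 0.162052147923541 tray [-0.086  0.272]
pin_head 0.66 [ 0.4812 -0.3192  0.015 ] 0.02731218495830212 tray [-0.037 -0.008]
```

View pics/wr7.png

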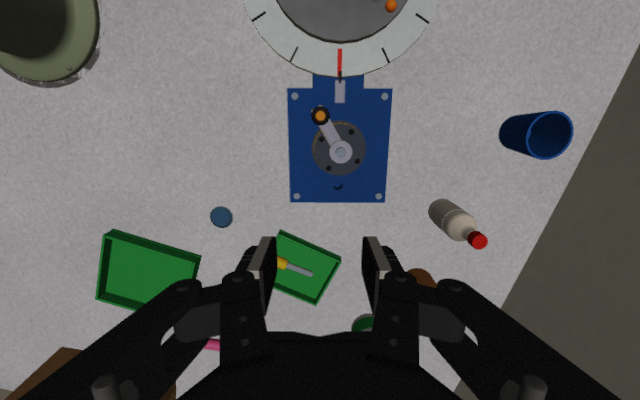

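The red line at (340,60) stands in line with the pointer at (340,77). The crank has sprung up, with its grip top at 0.162 m. The pin lies in the small tray at (295,268).

```bash
python3 -c "
from bench import manip
manip.job_done(); print(manip.get_obs()['t'])"
```

```text
the job is handed in; nothing more can be done
the job is handed in; nothing more can be done
```

The job is handed in: the parking pin lies in the small green tray and the red line stands at the pointer. The last clock reading was 52 s of the 67 s allowed; the hand-in gives no verdict.

- **Pin:** I pulled it out by its head and laid it tilted on the tray floor. In the final wrist picture its head is about 37 mm from the tray's centre along the long side and 8 mm across, so inside the walls.
- **Winding:** The clutch began to bite after about 7 mm of travel. I turned the crank clockwise about 3.4 turns with roughly 11–14 N on the clutch, worked out from the wrist force. That force peaked at about 18 N at the stops, spring included; it was not read while the arm was moving.
- **Last checks:** The red line matched the pointer to 1 mm or so in the close crop. The final pinpoint readings put them 4 mm apart, but 4 mm of that is along world x, against the picture, where the two stand in line. The network's confidence in that red-line point was only 0.57. The crank grip's top is back at 0.162 m (0.161 at rest), so it has sprung up. The arm is clear of everything.
- **Bystanders:** Those visible in the last picture look unmoved, but I did not measure them.

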